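# Lock the leaf bracket with the hex key

## Task

Slide open only the compartment whose lid bears the brass hexagon and take the T-handled hex key out of it. Feel for the hex socket at the bottom of the bracket lock's recess, push the key fully home, then turn it clockwise (seen from above) in quarter turns, letting go and taking a fresh grip in between, until the lock meets its stop. Leave the key standing in the socket, keep the other two lids shut and do not disturb the things lying around.

Things in the scene. Friction and masses are not known exactly. Their poses are not given: they have to be found in the camera images.
- hexbox: lidded wooden compartment, 110 x 105 x 106 mm tall, walls 5 mm, floor 5 mm thick. Origin under its centre; x points from the front to the back (away from the robot), z up. The one that holds the key, standing upright in a cradle at its centre. The three compartments stand side by side in a row on a plinth 10 mm high, in any order, 108 mm apart along y.
- hexlid (a joint): opening of the sliding lid of the key's compartment, m: 0 shut, 0.105 fully open (stop; the key needs 0.095 to come out). It slides flat along the compartment's +x (away from the robot) and stays where left; drag 3 N, 6 N at 0.1 m/s. 8 mm thick, bears a flat brass hexagon 40 mm wide. Handle: pale wooden block 14 mm (x) x 44 mm (y), 22 mm tall.
- hexlid_grip (a point): centre of the top of the handle of the lid with the brass hexagon (moves with the lid); 22 mm above the lid's upper face, 30 mm above the compartment's rim, 20 mm in front of the lid's centre
- roundlid (a joint): opening of the sliding lid of the compartment with the disc, m: 0 shut, 0.105 fully open (stop; the key needs 0.095 to come out). It slides flat along the compartment's +x (away from the robot) and stays where left; drag 3 N, 6 N at 0.1 m/s. 8 mm thick, bears a flat blue disc. Handle: pale wooden block 14 mm (x) x 44 mm (y), 22 mm tall. To stay shut.
- squarelid (a joint): opening of the sliding lid of the compartment with the square, m: 0 shut, 0.105 fully open (stop; the key needs 0.095 to come out). It slides flat along the compartment's +x (away from the robot) and stays where left; drag 3 N, 6 N at 0.1 m/s. 8 mm thick, bears a flat red square. Handle: pale wooden block 14 mm (x) x 44 mm (y), 22 mm tall. To stay shut.
- key: T-handled hex key, 98 mm tall, 0.15 to 0.3 kg. Origin at the centre of the shaft's lower end, z up to the handle. Shaft: steel hexagon 24 mm across flats, z 0 to 50 mm, flats facing +x and -x (edges at +y, -y); above it a brass neck 15 mm thick. Handle: amber horn bar along x, 74 mm long, 16 mm wide (y), z 76 to 98 mm, along the compartment's x at the start.
- key_tip (a point): centre of the lower end of the key's shaft (the key's origin). It starts on the compartment's floor; a cradle 35 mm high holds the shaft loosely there. Lift the key straight up, 45 mm to leave the cradle, 140 mm to clear all rims and lid handles.
- key_bar (a point): middle of the key's handle bar, 89 mm above the lower end, a good height to grip (across the bar). In the compartment the bar's top is 3 mm below the rim, with 39 mm free on both sides of it.
- lock: bracket lock, fixed to the table: dark oak block 130 x 130 x 60 mm tall, a flat steel bracket strap along its -y side and a 16 mm high steel staple over its -y edge. Origin under its centre, z up. In it turns a drum with a brass rim, whose recess opens at point lock_mouth.
- lock_mouth (a point): centre of the block's hole, level with the brass rim's top, 64 mm above the table. The drum's centre is up to 3 mm off it in x and in y (not reported: feel for it). Below the mouth: six-sided recess 40 mm across flats down to 14 mm; funnel from 34 to 26 mm across flats at 14 to 21 mm; hex socket 26 mm across flats from 21 mm to its floor at 48 mm, where a key is fully home.
- drum (a joint): turn of the lock's drum, rad, clockwise seen from above: starts at 0 to 0.3, stop at 2.9 (red tongue on the rim points into the staple). Resistance 0.12 N m, stays where left. A flat of the hex socket faces the lock's x axis turned clockwise by this angle (and every 60 degrees from there); the key has 0.17 rad of play each way.
- tin: blue enamel tin with a lid, 88 mm wide, 116 mm tall; bystander, origin under its centre
- jar: glass jar with brass screw lid, 80 mm wide, 120 mm tall; bystander, origin under its centre
- magnifier: horn-handled magnifying glass lying flat, 175 mm long along its x, 80 mm wide, 13 mm high; bystander
- corner0: L-shaped wooden corner block, 70 x 70 x 40 mm tall; bystander, origin under its centre
- corner1: L-shaped wooden corner block, 70 x 70 x 40 mm tall; bystander, origin under its centre
- corner2: L-shaped wooden corner block, 70 x 70 x 40 mm tall; bystander, origin under its centre

How it is judged:
On the way, in this order (a step that is already met when the one before it is completed fails the run):
1. the lid with the brass hexagon is slid open (value of joint hexlid above 0.09 m), for 0.1 s.
2. the key is pushed home in the lock's hex socket (z of key_tip in the frame of lock_mouth below -0.041 m and horizontal distance between key_tip and lock_mouth below 0.01 m and angle between key's own z axis and vertical below 0.15 rad), for 0.1 s.
3. part of the way round, the key is let go, standing in the socket, for a fresh grip (all of step 2 and value of joint drum between 0.7 and 2.4 rad and contact force between the fingers and key below 0.2 N), for 0.1 s.
At the end, for the whole second after the job is handed in: The lock's drum is turned clockwise to within 0.2 rad of its stop (beyond 2.7 of 2.9 rad), the key stands released and at rest in the socket (lower end at least 41 mm below the mouth, within 10 mm of its centre, tilted less than 0.15 rad), and the other two lids are shut (less than 15 mm open) (all of step 2 and value of joint drum above 2.7 rad and linear speed of key below 0.02 m/s and value of joint each of roundlid, squarelid below 0.015 m); the robot touches nothing.
It fails at once if a wrong lid is opened (15 mm or more) (value of joint any of roundlid, squarelid above 0.015 m).
It fails at once if a bystander is pushed 30 mm or more (distance of any of tin, jar, magnifier, corner0, corner1, corner2 from where it was at the start of the episode above 0.03 m).
It also fails if it takes over 66 s, if anything falls off the work surface, if the arm or the gripper's body presses on something with over 40 N, if the wrist force passes 120 N, or if a joint passes its speed limit or range.

## Robot

A 7-joint arm with a two-finger parallel gripper is mounted at the origin on the work surface. World frame = base frame: x ahead of the robot, y to its left, z up, the work surface at z = 0. Lengths are in m, angles in rad, forces in N, time in s.
With the tool pointing down it reaches from about 0.35 to 0.9 m from the base axis. Payload 19.9 kg.
Tool frame: the origin (TCP) lies between the finger pads; the fingertips stand 19 mm ahead of it and the grasp point (between the pads) is the TCP; z points along the fingers, y is the line along which they close (so a half turn about z gives the same grasp; the last joint's range is limited). The gripper opens to 94 mm and grips with 3 to 60 N. Pads are 16 mm wide; open, the fingers measure 119 mm over their backs; the gripper's body (75 mm by 177 mm) begins 78 mm behind the grasp point.
Start: joints at [1.129, 0.417, -0.01, 1.614, 0.005, 1.111, -0.053], TCP at [0.243, -0.576, 0.224] pointing down, gripper open.
Joint ranges: [-2.81, 2.81], [-0.39, 2.02], [-1.27, 1.25], [0.06, 2.57], [-1.19, 4.33], [0.19, 2], [-2.82, 2.82]. Speed limits (rad/s): [1.89, 1.89, 2.39, 2.39, 3.01, 3.01, 3.01].

## Interface

Orientations are given as a 3x3 rotation matrix whose columns are the frame's x, y, z axes.
In Python, from rig import robot gives the robot as it stands. Calls block until the motion is done:
- robot.move_ptp(position, orientation): joint-space move of the TCP to a pose.
- robot.move_linear(position, velocity=0.15, frame=None, threshold=None): straight line of the TCP; frame=None keeps the orientation; velocity is the mean speed in m/s. With threshold (N) it stops when the force on the tool has changed by that much, and returns True; else False.
- robot.goto_joints(angles): joint-space move.
- robot.gripper_to(opening): finger opening in m; the grip force is fixed at half the most; returns when the fingers have stopped.
- robot.pause(seconds).
- robot.ik(position, orientation): joint angles nearest the present ones, or None.
- robot.get_state(): the state.
- robot.grab_frame(name): name is "scene" or "top" or "wrist"; returns the picture (384x512x3 uint8, red, green, blue); there is no depth.
- robot.camera_info(name): a dict with "fx", "fy", "cx", "cy" (pixels), "dist" ([k1, k2, p1, p2, k3] as OpenCV has them; the pictures are not rectified), "rvec" (rotation vector, rad) and "tvec" (3), from world to camera coordinates, as OpenCV has them. Camera axes: x right, y down, z forward; pixel columns grow to the right and rows downward; lengths in m; the calibration is good to about 2 mm. A picture is of the moment at which its call begins: read the wrist's pose just before it. camera_info takes no time and is no camera call; for the wrist camera it gives the pose at the moment of the call.
A pose or a line that the arm cannot do raises robot.PlanningError and nothing moves.
- robot.sign_off(): hands the job in; it is judged then, once.
The state is a dict: "time": time; "qpos": joint angles; "joint_vel": joint speeds; "effort": joint torques, N m; "ee_pos": TCP position; "tool_rot": TCP orientation; "force": force on the tool from outside, world axes, zero at the start; "moment": the same for the moment, N m; "opening": finger opening in m; "grasp_force": force on a finger pad.
Only numpy, scipy, OpenCV 4.12 (cv2) and the standard library are available. Lean on these libraries where they do the work, as an engineer would, in place of code of your own. Each camera call takes 0.05 s, during which the arm holds its last target. There are 200 camera calls.

## Working session

There is one attempt and no reset: what is moved stays moved. The work goes in short steps, each a Python script; the robot and the scene stay as the last script left them, time stands still between calls to the robot, and variables do not carry over. Pictures are saved under pics/ and viewed, at most 10 in all, crops included, and the job is handed in when it is done.

```bash
ls; mkdir -p pics; python3 - <<'E'
from rig import robot
import cv2,numpy as np
a=robot.grab_frame("scene");b=robot.grab_frame("top")
cv2.imwrite("pics/s.png",a[...,::-1]);cv2.imwrite("pics/t.png",b[...,::-1])
for n in("scene","top","wrist"):print(n,robot.camera_info(n))
s=robot.get_state();print(s["time"],s["ee_pos"],s["tool_rot"])
E
```

```text
pics
scene {'fx': 385.71805708304834, 'fy': 385.71805708304834, 'cx': 258.1788387834242, 'cy': 195.32695666280668, 'dist': array([0.02378068, 0.        , 0.        , 0.        , 0.        ]), 'rvec': array([ 1.99472041,  1.18709549, -0.56110568]), 'tvec': array([-0.29655186, -0.20361212,  1.70972078])}
top {'fx': 370.3772664126093, 'fy': 370.3772664126093, 'cx': 259.83863644556516, 'cy': 190.70304496459792, 'dist': array([0.01545288, 0.        , 0.        , 0.        , 0.        ]), 'rvec': array([ 2.16502133, -2.1984469 ,  0.08537827]), 'tvec': array([0.0346605 , 0.55896038, 1.23840293])}
wrist {'fx': 265.19121976122625, 'fy': 265.19121976122625, 'cx': 256.54281411054274, 'cy': 191.0811546825912, 'dist': array([-0.0410119,  0.       ,  0.       ,  0.       ,  0.       ]), 'rvec': array([-2.45075219,  1.62641248,  0.18949138]), 'tvec': array([-0.62430814, -0.02361349,  0.38997613])}
0.1 [ 0.24313272 -0.57542225  0.22389199] [[ 9.21140849e-01  3.89229050e-01 -5.31554563e-04]
 [ 3.89229401e-01 -9.21140308e-01  1.00377957e-03]
 [-9.89361642e-05 -1.13151903e-03 -9.99999355e-01]]
```

View pics/s.png

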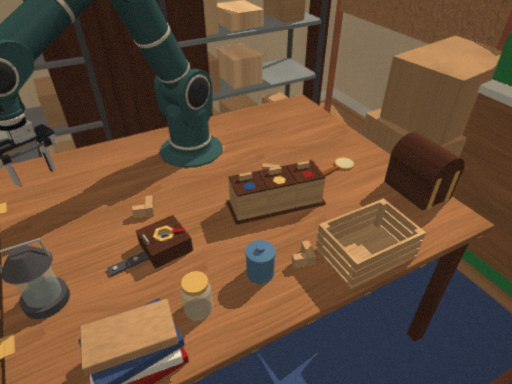

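View pics/t.png

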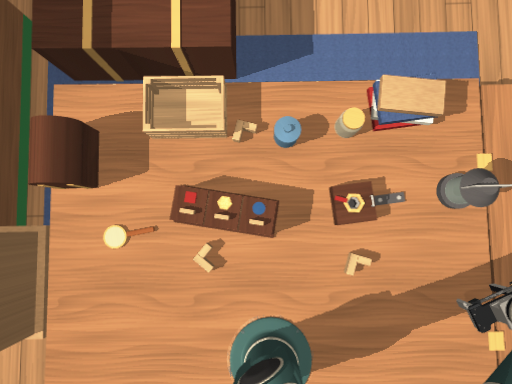

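The hexagon lid is the middle one: hexagon at (224,203) in the top view, red square at (190,198), blue disc at (259,209). The lock is at about (353,202), with its strap to the right.

```bash
cat > h.py <<'E'
import cv2,numpy as np
from rig import robot
def ray(name,uv,z,ci=None):
    c=ci or robot.camera_info(name);K=np.array([[c["fx"],0,c["cx"]],[0,c["fy"],c["cy"]],[0,0,1]])
    p=cv2.undistortPoints(np.array(uv,float).reshape(-1,1,2),K,c["dist"]).reshape(-1,2)
    R=cv2.Rodrigues(c["rvec"])[0];o=-R.T@c["tvec"];d=np.c_[p,np.ones(len(p))]@R
    return o+d*((z-o[2])/d[:,2])[:,None]
def blobs(img,lo,hi,roi,amin=15):
    x0,y0,x1,y1=roi;h=cv2.cvtColor(img,cv2.COLOR_RGB2HSV)
    m=cv2.inRange(h,np.array(lo),np.array(hi));k=np.zeros_like(m);k[y0:y1,x0:x1]=m[y0:y1,x0:x1]
    n,_,s,c=cv2.connectedComponentsWithStats(k)
    return [(tuple(c[i].round(1)),s[i,4]) for i in range(1,n) if s[i,4]>=amin]
def rot(yaw):  # tool down, tool y (closing line) at world angle yaw
    y=np.array([np.cos(yaw),np.sin(yaw),0]);z=np.array([0,0,-1.]);return np.c_[np.cross(y,z),y,z]
E
python3 - <<'E'
from h import *
b=cv2.cvtColor(cv2.imread("pics/t.png"),cv2.COLOR_BGR2RGB)
for n,lo,hi,z,roi in [("red",(0,170,120),(8,255,255),.124,(165,175,285,245)),("blue",(95,120,60),(125,255,255),.124,(165,175,285,245)),("hex",(22,110,140),(32,255,255),.124,(165,175,285,245)),
 ("handle",(8,40,150),(23,150,255),.146,(165,175,285,245)),("rim",(20,100,120),(34,255,255),.064,(325,175,410,230)),("tongue",(0,170,120),(8,255,255),.064,(325,175,410,230)),("strap",(90,20,40),(125,160,255),.062,(325,175,410,230))]:
    for c,a in blobs(b,lo,hi,roi):print(n,c,a,ray("top",c,z)[0].round(4))
cv2.imwrite("pics/c.png",cv2.resize(np.hstack([cv2.imread("pics/t.png")[170:250,160:290],cv2.imread("pics/t.png")[170:250,320:420]]),None,fx=3.4,fy=3.4,interpolation=cv2.INTER_CUBIC))
E
```

```text
red (np.float64(190.1), np.float64(196.9)) 133 [0.5354 0.244  0.124 ]
blue (np.float64(258.3), np.float64(207.8)) 110 [0.4981 0.0318 0.124 ]
hex (np.float64(223.9), np.float64(202.3)) 57 [0.5169 0.1388 0.124 ]
handle (np.float64(216.4), np.float64(211.9)) 3438 [0.4869 0.1597 0.146 ]
handle (np.float64(224.2), np.float64(202.5)) 57 [0.5152 0.1357 0.146 ]
handle (np.float64(186.2), np.float64(210.9)) 72 [0.4914 0.2518 0.146 ]
handle (np.float64(221.0), np.float64(216.5)) 74 [0.4727 0.1458 0.146 ]
handle (np.float64(255.9), np.float64(222.1)) 75 [0.454  0.0397 0.146 ]
rim (np.float64(354.5), np.float64(202.9)) 130 [ 0.5113 -0.2833  0.064 ]
tongue (np.float64(340.1), np.float64(198.6)) 59 [ 0.5261 -0.2367  0.064 ]
```

View pics/c.png

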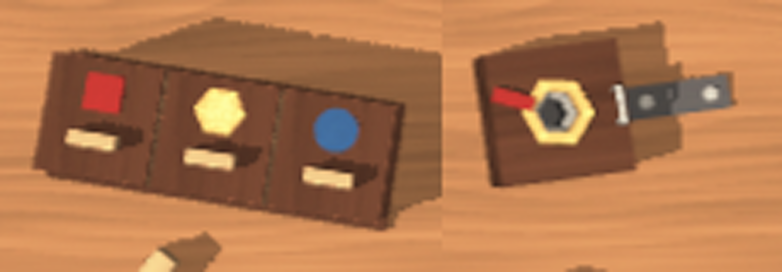

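Row length comes out at 0.2154 m against the true 0.216, and the handle heights are consistent. The lock's strap points to -y. Next I look at the lock from close by, on the way to the lid.

```bash
python3 - <<'E'
from h import *
robot.move_ptp([.47,-.28,.30],rot(-1.57))
ci=robot.camera_info("wrist");R=cv2.Rodrigues(ci["rvec"])[0]
print("cam",-R.T@ci["tvec"],R[2],robot.get_state()["qpos"].__repr__(),robot.get_state()["time"])
a=robot.grab_frame("wrist");cv2.imwrite("pics/w1.png",a[...,::-1])
import pickle;pickle.dump(ci,open("ci1.pkl","wb"))
E
```

```text
cam [ 0.53576197 -0.2801294   0.46107982] [-0.23034484 -0.00183016 -0.97310735] array([ 0.5879733 ,  0.21736674, -0.12357515,  1.71225642,  0.02868166,
        1.21402461, -1.11376865]) 1.5167
```

View pics/w1.png

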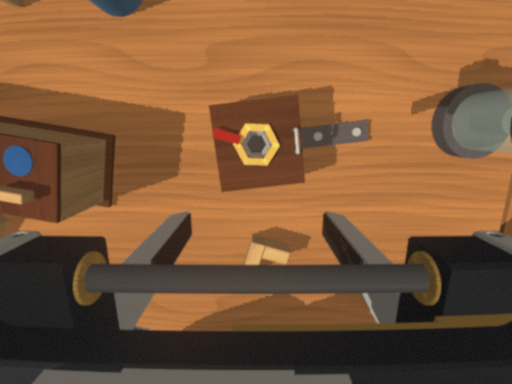

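The wrist view shows the lock block with corners near (209,105), (298,94), (304,182), (221,191), the brass rim at (256,144) and the red tongue at (226,135). I'll go closer for one accurate picture.

```bash
python3 - <<'E'
from h import *
robot.move_linear([.515,-.28,.18],velocity=.25)
ci=robot.camera_info("wrist");a=robot.grab_frame("wrist");cv2.imwrite("pics/w2.png",a[...,::-1])
import pickle;pickle.dump(ci,open("ci2.pkl","wb"))
h=cv2.cvtColor(a,cv2.COLOR_RGB2HSV)
rim=cv2.inRange(h,(20,100,120),(34,255,255));rim[230:]=0;red=cv2.inRange(h,(0,170,100),(8,255,255));red[230:]=0
cs,_=cv2.findContours(rim,0,2);c=max(cs,key=cv2.contourArea)
hull=cv2.convexHull(np.vstack([c]));P=ray("wrist",hull,.064,ci)[:,:2].astype(np.float32)
print("rim mer",cv2.minEnclosingCircle(P),cv2.minAreaRect(P))
ap=cv2.approxPolyDP(hull,6,True).reshape(-1,2);print(ap.tolist(),ray("wrist",ap,.064,ci)[:,:2].round(4).tolist())
ys,xs=np.nonzero(red);print("tongue",ray("wrist",[[xs.mean(),ys.mean()]],.064,ci))
cv2.imwrite("pics/w2c.png",cv2.resize(a[60:260,140:380,::-1],None,fx=3,fy=3,interpolation=cv2.INTER_CUBIC))
E
```

```text
rim mer ((0.5126760005950928, -0.28022006154060364), 0.03425348922610283) ((0.5126031637191772, -0.2814318835735321), (0.06600368767976761, 0.05906859412789345), 87.8406982421875)
[[241, 166], [273, 168], [288, 194], [270, 220], [240, 219], [227, 196]] [[0.5427, -0.2639], [0.5405, -0.2977], [0.5122, -0.3144], [0.4826, -0.2952], [0.4838, -0.262], [0.5101, -0.2483]]
tongue [[ 0.52495543 -0.23516129  0.064     ]]
```

View pics/w2c.png

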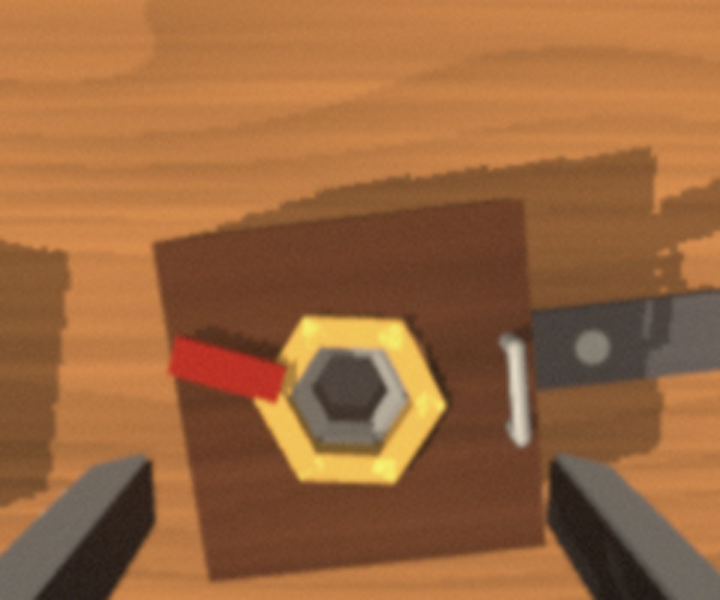

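The close view gives a drum centre of about (0.512, -0.280), the rim flats facing about -0.03 rad, and the tongue angle agrees with that. Now I open the lid.

```bash
python3 - <<'E'
from h import *
import pickle
ci=pickle.load(open("ci2.pkl","rb"))
q=np.array([[155,242],[523,200],[545,543],[210,580]])/3+[140,60]
Q=ray("wrist",q,.060,ci)[:,:2];print("block",Q.round(4).tolist(),Q.mean(0),[np.linalg.norm(Q[i]-Q[i-1]).round(4) for i in range(4)])
e=Q[1]-Q[0]+Q[2]-Q[3];print("lock yaw",np.arctan2(e[0],-e[1]))
yb=-.1746;x=np.array([np.cos(yb),np.sin(yb),0]);H=np.array([.4727,.1458,.147]);Rl=rot(yb)
robot.move_linear([.515,-.28,.25],velocity=.25)
robot.move_ptp(H+[0,0,.09],Rl);robot.gripper_to(.06)
print(robot.move_linear(H,velocity=.15,threshold=8))
robot.gripper_to(0);s=robot.get_state();print(s["opening"],s["grasp_force"],s["ee_pos"],s["force"])
if .011<s["opening"]<.017:
    print(robot.move_linear(H+x*.102,velocity=.07,threshold=25));s=robot.get_state();print(s["ee_pos"],s["force"])
    robot.gripper_to(.05);robot.move_linear(H+x*.102+[0,0,.1],velocity=.25)
    robot.move_ptp([.40,.1583,.34],rot(yb+np.pi/2))
    pickle.dump(robot.camera_info("wrist"),open("ci3.pkl","wb"))
    a=robot.grab_frame("wrist");cv2.imwrite("pics/w3.png",a[...,::-1])
print(robot.get_state()["time"],robot.get_state()["qpos"])
E
```

```text
block [[0.569, -0.2122], [0.5833, -0.3405], [0.4555, -0.3552], [0.4403, -0.2262]] [ 0.51202325 -0.28353037] [np.float64(0.1295), np.float64(0.129), np.float64(0.1286), np.float64(0.1299)]
lock yaw 0.1138947535434384
False
0.013671452113085571 29.998685717582703 [0.47312699 0.14570179 0.1470634 ] [ 5.12584213 -0.61158612 -3.27391298]
False
[0.57354643 0.12810827 0.14709612] [1.354557   0.25943    3.10058807]
10.9583 [ 0.54440378 -0.02603756 -0.95947315  1.88090789 -0.02292026  1.2760588
  0.98680444]
```

View pics/w3.png

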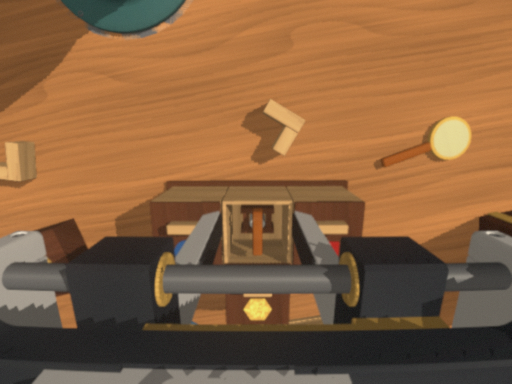

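The lid is open. The key's amber bar is visible in the middle of the compartment, from (258,208) to (259,252) with its far end partly hidden. I check its lateral position, then grasp and lift it.

```bash
python3 - <<'E'
from h import *
import pickle
ci=pickle.load(open("ci3.pkl","rb"))
a=cv2.imread("pics/w3.png")[...,::-1];h=cv2.cvtColor(np.ascontiguousarray(a),cv2.COLOR_RGB2HSV)
m=cv2.inRange(h,(5,150,80),(16,255,255))[205:262,240:278]
pts=[]
for r in range(0,57,6):
    xs=np.nonzero(m[r])[0]
    if len(xs)>3: pts.append([240+xs.mean(),205+r]);print(pts[-1],len(xs))
P=ray("wrist",pts,.113,ci)
yb=-.1746;x=np.array([np.cos(yb),np.sin(yb)]);y=np.array([-x[1],x[0]])
d=P[:,:2]-[.4924,.1423];print(np.c_[d@x,d@y].round(4))
E
```

```text
[np.float64(260.5), 205] 4
[np.float64(258.3333333333333), 211] 15
[np.float64(253.46153846153845), 217] 13
[np.float64(257.0), 223] 9
[np.float64(257.5), 229] 12
[np.float64(257.0), 235] 11
[np.float64(257.0), 241] 11
[np.float64(257.0), 247] 11
[np.float64(257.5), 253] 10
[[-0.0467  0.0055]
 [-0.0371  0.0022]
 [-0.0275 -0.0053]
 [-0.0177  0.0001]
 [-0.0078  0.0009]
 [ 0.0022  0.0001]
 [ 0.0123  0.0001]
 [ 0.0226  0.0001]
 [ 0.0329  0.0008]]
```

The bar is centred on the prediction to within 1 mm. Grasping and lifting.

```bash
python3 - <<'E'
from h import *
yb=-.1746;C=np.array([.4924,.1423,0]);R=rot(yb+np.pi/2)
robot.move_ptp(C+[0,0,.22],R);robot.gripper_to(.05)
print(robot.move_linear(C+[0,0,.104],velocity=.15,threshold=8))
robot.gripper_to(0);s=robot.get_state();print(s["opening"],s["ee_pos"],s["force"])
if s["opening"]>.012:
    print(robot.move_linear(C+[0,0,.26],velocity=.15,threshold=20))
    s=robot.get_state();print(s["opening"],s["grasp_force"],s["force"])
    robot.move_ptp([.512,-.2805,.26],rot(-.03+np.pi/2))
s=robot.get_state();print(s["time"],s["opening"],s["ee_pos"],s["qpos"],s["force"],s["moment"])
cv2.imwrite("pics/s4.png",robot.grab_frame("scene")[100:300,60:360,::-1].repeat(2,0).repeat(2,1))
E
```

```text
False
0.01593519734330343 [0.49249334 0.14234597 0.1041164 ] [-0.65416721 -0.46533701  1.83022079]
False
0.01592763184162628 29.999324083328247 [ 0.52864463 -0.38662182 -2.96631414]
16.15 0.015511397234700994 [ 0.51250467 -0.27912115  0.26015461] [ 1.17132497  0.47212623 -0.97375423  1.65573941  0.40966364  1.233897
  1.65254121] [-0.33090561  0.11272435 -2.14651384] [ 0.08969001 -0.17574092 -0.02665205]
```

View pics/s4.png

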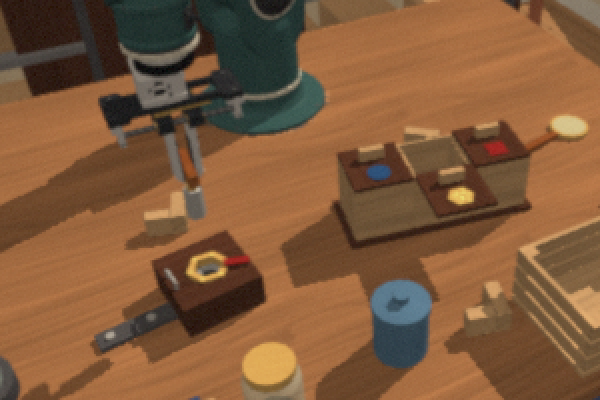

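The key hangs upright in the gripper above the lock, and the scene is undisturbed. Now guarded insertion: if it contacts early, I step sideways along the reaction force.

```bash
python3 - <<'E'
from h import *
p=np.array([.512,-.2805]);yaw=-.03;R=rot(yaw+np.pi/2)
robot.pause(.3);robot.move_linear([*p,.155],velocity=.15)
robot.pause(.2);s0=robot.get_state();f0=s0["force"];m0=s0["moment"];print("free",f0.round(2),m0.round(3))
for i in range(8):
    hit=robot.move_linear([*p,.106],velocity=.04,threshold=8,frame=R)
    s=robot.get_state();f=s["force"]-f0;print(hit,s["ee_pos"].round(4),f.round(1),(s["moment"]-m0).round(3),round(s["time"],1),flush=True)
    if s["ee_pos"][2]<.109:break
    robot.move_linear([*s["ee_pos"][:2],s["ee_pos"][2]+.002],velocity=.05)
    n=np.linalg.norm(f[:2])
    if n>1.0:p=p+.0012*f[:2]/n
    else:print("no lateral");break
    robot.move_linear([*p,s["ee_pos"][2]+.002],velocity=.05)
E
```

```text
free [-0.12 -0.45 -3.32] [ 0.049 -0.119 -0.006]
False [ 0.5121 -0.2805  0.1062] [0.1 0.8 0.8] [-0.052 -0.002 -0.013] 18.9
```

It slid in without contact, with the tip about 47 mm deep. Now I press it to the floor, make the first quarter turn, release and take a fresh grip.

```bash
python3 - <<'E'
from h import *
def st(t):
    s=robot.get_state();print(t,round(s["time"],1),s["ee_pos"].round(4),"yaw",round(float(np.arctan2(s["tool_rot"][1,1],s["tool_rot"][0,1])),3),"q7",round(float(s["qpos"][6]),3),s["force"].round(1),s["moment"].round(2),round(s["opening"],4),flush=True);return s
def turn(d):
    q=np.array(robot.get_state()["qpos"]);q[6]-=d;robot.goto_joints(q)
robot.move_linear([.5121,-.2805,.1035],velocity=.03,threshold=8);st("home")
for d in(.3,.5,.6):turn(d);st("turned")
robot.gripper_to(.045);robot.pause(.4);st("released")
cv2.imwrite("pics/t5.png",np.hstack([cv2.resize(robot.grab_frame("top")[160:250,310:420,::-1],None,fx=3,fy=3),cv2.resize(robot.grab_frame("scene")[190:290,90:230,::-1],None,fx=2.7,fy=2.7)[:270]]))
E
```

```text
home 19.2 [ 0.513  -0.2807  0.1046] yaw 1.541 q7 1.526 [-1.2  1.3 11.8] [0.33 0.31 0.04] 0.016
turned 19.6 [ 0.513  -0.2805  0.1046] yaw 1.245 q7 1.23 [-0.7  1.8  0.6] [ 0.62  0.11 -0.02] 0.0159
turned 20.1 [ 0.513  -0.2805  0.1047] yaw 0.751 q7 0.736 [-0.6  1.8 -0.5] [0.53 0.21 0.02] 0.0157
turned 20.8 [ 0.513  -0.2804  0.1047] yaw 0.156 q7 0.14 [-0.6  1.8 -0.2] [0.48 0.28 0.02] 0.0159
released 21.8 [ 0.513  -0.2805  0.1047] yaw 0.151 q7 0.136 [ 0.   0.3 -0.3] [-0.04 -0.09 -0.02] 0.0451
```

View pics/t5.png

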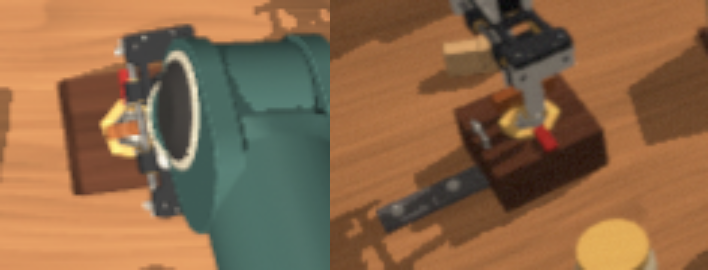

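The top crop shows the red tongue now at +x (about 122,85 in the crop), so the drum has turned roughly 1.3 rad, and the key stands free between the fingers. Taking a fresh grip for the second quarter, then creeping to the stop.

```bash
python3 - <<'E'
from h import *
def st(t):
    s=robot.get_state();print(t,round(s["time"],1),s["ee_pos"].round(4),"yaw",round(float(np.arctan2(s["tool_rot"][1,1],s["tool_rot"][0,1])),3),s["force"].round(1),s["moment"].round(2),round(s["opening"],4),flush=True);return s
def turn(d):
    q=np.array(robot.get_state()["qpos"]);q[6]-=d;robot.goto_joints(q)
robot.gripper_to(0);st("grip")
for d in(.6,.6):turn(d);st("turned")
robot.gripper_to(.045);robot.pause(.3);robot.gripper_to(0);m=st("regrip")["moment"][2]
qd=np.array(robot.get_state()["qpos"])
for i in range(9):
    qd[6]-=.06;robot.goto_joints(qd);robot.pause(.1);s=st("creep")
    if abs(s["moment"][2]-m)>.7:break
robot.gripper_to(.045);robot.pause(.3);st("released")
E
```

```text
grip 22.5 [ 0.5131 -0.2805  0.1047] yaw 0.151 [ 0.1 -0.7 -0.8] [-0.04 -0.07  0.03] 0.0158
turned 23.1 [ 0.513  -0.2804  0.1046] yaw -0.446 [-1.1  0.5  0.3] [ 0.02  0.22 -0.07] 0.016
turned 23.8 [ 0.5129 -0.2804  0.1046] yaw -1.043 [-1.2  0.3  1.6] [ 0.13  0.47 -0.03] 0.0156
regrip 25.3 [ 0.5129 -0.2804  0.1046] yaw -1.046 [-0.   0.7  0.6] [ 0.11  0.1  -0.02] 0.0156
creep 25.6 [ 0.5129 -0.2804  0.1046] yaw -1.105 [-1.3  1.7  0.7] [ 0.09  0.08 -0.04] 0.0161
creep 26.0 [ 0.5129 -0.2804  0.1046] yaw -1.164 [-0.7  0.6  0.4] [ 0.17  0.1  -0.06] 0.0158
creep 26.3 [ 0.5129 -0.2804  0.1046] yaw -1.224 [-0.   1.5  0.5] [ 0.26  0.13 -0.06] 0.0155
creep 26.7 [ 0.513  -0.2804  0.1046] yaw -1.284 [-0.2 -0.   0.2] [ 0.25  0.16 -0.03] 0.0159
creep 27.0 [ 0.513  -0.2804  0.1046] yaw -1.344 [-0.5  0.4  0.6] [0.21 0.12 0.  ] 0.016
creep 27.4 [ 0.5129 -0.2804  0.1046] yaw -1.404 [-0.7  1.3  1. ] [ 0.32  0.18 -0.  ] 0.0152
creep 27.7 [ 0.513  -0.2804  0.1047] yaw -1.464 [-0.7  0.8  0.8] [0.23 0.1  0.52] 0.0158
creep 28.1 [ 0.5129 -0.2804  0.1047] yaw -1.524 [-1.8  0.9  2.5] [0.13 0.47 0.74] 0.0163
released 29.0 [ 0.513  -0.2804  0.1046] yaw -1.526 [0.4 0.5 0.7] [-0.   -0.02 -0.  ] 0.0446
```

The moment rises sharply from yaw -1.45, against an expected stop near -1.39, so the lock has met its stop. I retreat straight up and look.

```bash
python3 - <<'E'
from h import *
robot.move_linear([.513,-.2804,.26],velocity=.15)
robot.move_ptp([.42,-.10,.32],rot(-1.5));robot.pause(.3)
s=robot.get_state();print(s["time"],s["force"])
a=robot.grab_frame("top");cv2.imwrite("pics/t6.png",np.hstack([cv2.resize(a[160:250,310:420,::-1],None,fx=3.4,fy=3.4),cv2.resize(a[160:250,160:290,::-1],None,fx=3.4,fy=3.4)]))
for c,n in blobs(a,(0,170,100),(8,255,255),(325,175,410,230),5):print("tongue",ray("top",c,.066)[0]-[.512,-.2803,0])
E
```

```text
31.35 [-0.22888516 -0.22630549 -0.37572036]
tongue [ 0.00551286 -0.04096059  0.066     ]
```

View pics/t6.png

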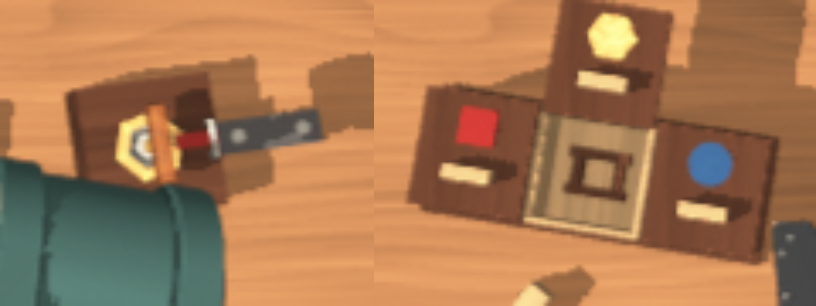

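The red tongue points into the staple at -1.44 rad, with the stop expected at -1.46. The key stands in the socket and the other two lids are shut. Handing in.

```bash
python3 -c "
from rig import robot
print(robot.sign_off())"
```

```text
the job is handed in; nothing more can be done
None
```

The job is handed in: I opened only the brass-hexagon lid, pushed the key home, turned the lock to its stop with fresh grips in between, and left the key standing free in the socket with the other two lids shut. No verdict was returned.

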